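# Slide the grey pot under the dripper

## Task

Slide the grey handled pot along the slatted shelf, without lifting or tipping it, to the marked end under the hanging dripper (not the end with the short capped outlet), until its side rests snugly against the wooden end stop there, centred across the shelf on the marked ring. Bring it up to the stop gently, do not knock the water pipe overhead, leave the tin, timer and cultivator where they are, and let go.

Things in the scene. Friction and masses are not known exactly. Their poses are not given: they have to be found in the camera images.
- shelf: fixed slatted wooden shelf, 270 x 460 mm, flat top 30 mm above its origin. Origin: underside, middle of the pot lane. y runs along the lane (the sliding direction), roughly towards the robot; x across it, roughly to the robot's left, the wood reaching from x = -110 to +160 mm. Three dark rings, 120 mm diameter, mark places at x = 0, y = -125, 0, +125 mm
- pot: grey ceramic pot, loose, 0.45 to 0.9 kg, open round straight-sided, 110 mm outer diameter, 100 mm high, wall 6 mm, inner floor 30 mm up. Origin: centre of its underside; z up. One flat solid lug handle points along its own -x: 16 mm thick (in y), from x = -55 to x = -100 mm, z = 37 to 87 mm; it points to the robot's right, its root under the pipe
- pipe: fixed steel water pipe, 36 mm diameter, 470 mm long, level along the shelf's y above the lane's right part. Pose given: the shelf's own origin and axes; in it the pipe's axis is at x = -52, z = 225 mm (underside z = 207, outer edge x = -70), so a tool reaching the pot's handle must lean out to the robot's right. On two steel arms at y = +-210, from posts at x = +125 mm
- dripper: black dripper on an elbow of the pipe, over the ring at one end of the shelf: the end the pot must go to. Origin at shelf underside level below its tip
- drip_tip (a point): lower tip of the dripper, 165 mm over the table; plumb above the end ring's centre, 35 mm above the pot's rim when the pot is below
- blank: the short capped outlet on the pipe at the other end of the shelf, 18 mm long; nothing to do there. Origin at shelf underside level, above the other end ring's centre
- stop_near: fixed wooden batten across the lane at the shelf's +y end (near the robot), 160 mm (x) x 20 mm (y) x 25 mm high. Origin: centre of its underside on the shelf; its face towards the pot lies 10 mm from the origin, so the touching pot's centre is 65 mm from it in y. Its place varies by some mm
- stop_far: the same batten at the shelf's -y end (far from the robot)
- tin: loose steel hinge-lidded tin, 68 x 98 x 60 mm, standing on the shelf left of the lane; to be left alone. Origin: centre of underside
- timer: loose black timer box with a turning knob, 50 x 85 mm, 74 mm high, standing on the shelf left of the lane; to be left alone. Origin: centre of underside
- cultivator: loose hand cultivator, yellow handle, three steel tines, 275 mm long, 40 mm high, lying on the table beside the shelf on the robot's left; to be left alone. Origin on the table, 160 mm from the handle's end
There are look-alikes about, which are no part of the job. Of the things shaped like the pot, the grey one is meant.

How it is judged:
By the outcome, as a careful person would: the job done as asked, in the order asked, and still so for the second after the job is handed in, with the robot touching nothing.
It also fails if it takes over 48 s, if anything falls off the work surface, if the arm or the gripper's body presses on something with over 40 N, if the wrist force passes 120 N, or if a joint passes its speed limit or range.

## Robot

A 7-joint arm with a two-finger parallel gripper is mounted at the origin on the work surface. World frame = base frame: x ahead of the robot, y to its left, z up, the work surface at z = 0. Lengths are in m, angles in rad, forces in N, time in s.
With the tool pointing down it reaches from about 0.425 to 1.025 m from the base axis. Payload 9.4 kg.
Tool frame: the origin (TCP) lies at the very end of the fingers, on their centre line; the grasp point (between the pads) lies 19 mm behind it; z points along the fingers, y is the line along which they close (so a half turn about z gives the same grasp; the last joint's range is limited). The gripper opens to 93 mm and grips with 3 to 60 N. Pads are 15 mm wide; open, the fingers measure 128 mm over their backs; the gripper's body (75 mm by 188 mm) begins 65 mm behind the grasp point.
Start: joints at [-1.248, 0.599, -0.003, 1.599, 0.002, 0.943, -0.08], TCP at [0.282, 0.668, 0.197] pointing down, gripper open.
Joint ranges: [-2.57, 2.57], [-0.35, 1.97], [-1.29, 1.29], [0.11, 2.56], [-1.05, 4.19], [0.11, 1.86], [-2.63, 2.63]. Speed limits (rad/s): [2.22, 2.22, 3.01, 3.01, 3.14, 3.14, 3.14].

## Interface

Orientations are given as [roll, pitch, yaw] about the fixed x, y, z axes, in that order (R = Rz(yaw) Ry(pitch) Rx(roll)).
In Python, from station import bot gives the robot as it stands. Calls block until the motion is done:
- bot.move_to(position, orientation): joint-space move of the TCP to a pose.
- bot.move_straight(position, rot=None, velocity=0.15, contact_N=None): straight line of the TCP; rot=None keeps the orientation; velocity is the mean speed in m/s. With contact_N (N) it stops when the force on the tool has changed by that much, and returns True; else False.
- bot.move_joints(angles): joint-space move.
- bot.gripper_open() and bot.grasp(force=None): open the fingers fully, or close them until they stop; force is the grip in N (None keeps the last).
- bot.hold(seconds).
- bot.ik(position, orientation): joint angles nearest the present ones, or None.
- bot.sense(): the state.
- bot.snapshot(name): name is "side" or "top" or "wrist"; returns a dict with "pixels" (480x640x3 uint8, red, green, blue), "intrinsics" (3x3 intrinsics, pixels), "rvec" (rotation vector, rad) and "tvec" (3), from world to camera coordinates, as OpenCV has them; the wrist camera has in their place "hand_eye" (4x4, takes a point from camera to tool coordinates, whose origin is the TCP and whose axes are the flange's). Camera axes: x right, y down, z forward; pixel columns grow to the right and rows downward; lengths in m; the calibration is good to about 2 mm. A picture is of the moment at which its call begins: read the wrist's pose just before it. There is no depth.
A pose or a line that the arm cannot do raises bot.Unreachable and nothing moves.
- bot.hand_in(): hands the job in; it is judged then, once.
Trained networks look in a picture, given as the dict that the camera call returned (one of the last four; its "shot" number tells which), for a name from the list of things; names that differ only in an ending like _2 or _b are one class to them, and where a whole thing is asked for, a point or a joint stands for the part that bears it (a point fixed in the world has none). Each returns a list of dicts, best first, with "p" (0 to 1); they miss things now and then, are a little off and sometimes report something else, mostly with a low value. They report only what shows in the picture. A call takes as long as a camera call. They do not tell look-alikes from the thing itself.
- bot.cut_out(label, picture): "region" (480x640 bool, what is visible of it) and "rect" ([left, top, width, height] in pixels, round what is visible of it).
The state is a dict: "time_s": time; "joint_pos": joint angles; "qvel": joint speeds; "tau": joint torques, N m; "tcp_pos": TCP position; "ee_rot": TCP orientation; "wrist_force": force on the tool from outside, world axes, zero at the start; "ft_torque": the same for the moment, N m; "finger_gap": finger opening in m; "grasp_force": force on a finger pad.
Only numpy, scipy, OpenCV 4.12 (cv2) and the standard library are available. Lean on these libraries where they do the work, as an engineer would, in place of code of your own. Each camera call takes 0.05 s, during which the arm holds its last target. There are 200 camera calls.

## Working session

There is one attempt and no reset: what is moved stays moved. The work goes in short steps, each a Python script; the robot and the scene stay as the last script left them, time stands still between calls to the robot, and variables do not carry over. Pictures are saved under pics/ and viewed, at most 10 in all, crops included, and the job is handed in when it is done.

```bash
ls; mkdir -p pics
python3 - <<'E'
from station import bot
import cv2,numpy as np
for n in("top","side"):
    s=bot.snapshot(n)
    cv2.imwrite(f"pics/{n}0.png",s["pixels"][:,:,::-1])
    print(n,s["intrinsics"],s["rvec"],s["tvec"])
    for l in("pot","shelf","dripper","drip_tip","blank","stop_near","stop_far","tin","timer","pipe"):
        try: print(l,[(round(d["p"],2),d["rect"]) for d in bot.cut_out(l,s)[:4]])
        except Exception as e: print(l,repr(e))
print(bot.sense())
E
```

```text
pics
top [[446.75336524   0.         313.5578975 ]
 [  0.         446.75336524 234.50287812]
 [  0.           0.           1.        ]] [ 2.15154179 -2.11505984  0.1831305 ] [0.11127184 0.56832347 1.07307092]
pot [(0.79, [430.9, 139.5, 53.9, 58.3]), (0.59, [318.7, 199.3, 66.2, 53.1]), (0.22, [341.4, 149.6, 26.0, 17.2])]
shelf [(0.79, [261.5, 111.0, 147.7, 226.4])]
dripper [(0.81, [354.8, 262.6, 41.9, 20.0])]
drip_tip [(0.64, [357.6, 261.0, 41.3, 22.1])]
blank [(0.81, [337.1, 150.5, 30.9, 15.4])]
stop_near []
stop_far [(0.9, [294.6, 149.1, 49.6, 22.8]), (0.58, [288.6, 262.4, 35.9, 42.1]), (0.54, [355.7, 264.5, 39.4, 16.6])]
tin [(0.92, [289.1, 262.6, 36.5, 41.6])]
timer [(0.9, [280.5, 194.5, 29.7, 36.7])]
pipe [(0.8, [266.9, 111.0, 141.7, 228.8])]
side [[618.15598942   0.         314.8280606 ]
 [  0.         618.15598942 226.99864148]
 [  0.           0.           1.        ]] [ 2.16507236 -0.25822445  0.12003967] [-0.52830478  0.24072071  1.05261172]
pot [(0.95, [300.3, 350.8, 87.3, 101.8]), (0.74, [302.0, 226.7, 63.0, 75.2]), (0.64, [434.6, 329.9, 106.2, 96.3])]
shelf [(0.62, [178.1
[... 374 characters left out ...]
ipe []
{'time_s': 1.1, 'joint_pos': array([-1.24770102,  0.59927674, -0.00251351,  1.59940985,  0.00179547,
        0.94289526, -0.07977204]), 'qvel': array([-0.00037988,  0.00106555, -0.00126645,  0.00030394,  0.00086403,
       -0.00087103,  0.00097424]), 'tau': array([-1.27924704e-03, -7.64842916e+01,  1.49669588e+00, -2.52703696e+01,
       -5.23410318e-02,  1.08382627e-02,  5.63805872e-05]), 'tcp_pos': array([0.28218919, 0.66782421, 0.19713082]), 'ee_rot': array([3.14157688e+00, 3.41358596e-05, 2.74185554e+00]), 'wrist_force': array([ 0.50060312, -0.68545169,  0.42736197]), 'ft_torque': array([ 0.00531164, -0.00285484,  0.00325861]), 'grasp_force': 0.0, 'finger_gap': 0.0928071039561355}
```

```bash
python3 -c "
import cv2,numpy as np
a=cv2.imread('pics/top0.png')[100:350,240:500];b=cv2.imread('pics/side0.png')
cv2.imwrite('pics/topc.png',cv2.resize(a,None,fx=2.3,fy=2.3,interpolation=2))
"
```

```text
(no output)
```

View pics/side0.png

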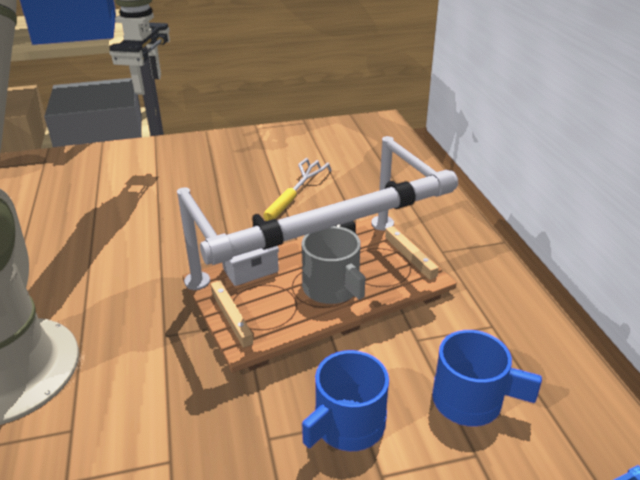

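View pics/topc.png

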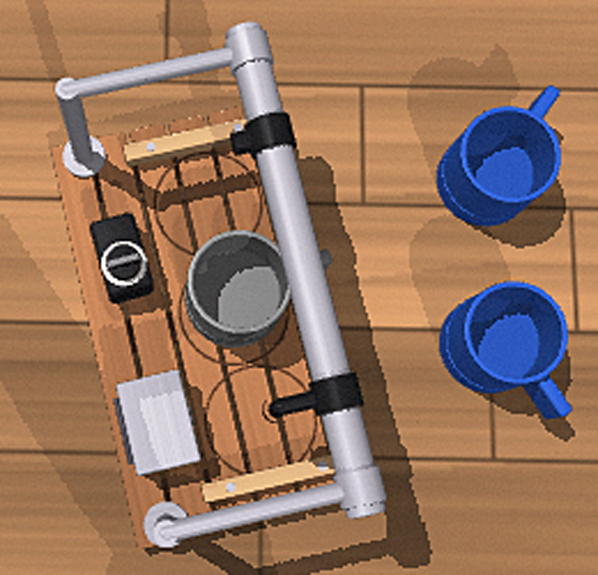

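The grey pot is on the middle ring: side (332,263), top (352,226). The look-alikes are the blue pots at side (351,400) and (487,378), top (460,170) and (457,245), so I choose the grey one. The dripper, at side (270,232) and top (360,277), is at the near end, so the target is stop_near. Next I fit the shelf and pot.

```bash
cat > h.py <<'E'
from station import bot
import cv2,numpy as np
from scipy.optimize import least_squares
from scipy.spatial.transform import Rotation as R
def proj(P,s):
    return cv2.projectPoints(np.float64(P).reshape(-1,3),np.float64(s["rvec"]),np.float64(s["tvec"]),s["intrinsics"],None)[0][:,0]
def S2W(P,sh):
    P=np.atleast_2d(np.float64(P)); c,s=np.cos(sh[2]),np.sin(sh[2])
    return np.c_[P[:,0]*c-P[:,1]*s+sh[0],P[:,0]*s+P[:,1]*c+sh[1],P[:,2]]
E
python3 - <<'E'
from h import *
T=bot.snapshot("top");S=bot.snapshot("side")
c=lambda u,v:(240+u/2.3,100+v/2.3)
top=[((.125,-.21,.03),c(83,157)),((.125,.21,.03),c(167,526)),((.16,-.23,.03),c(50,147)),((.16,.23,.03),c(140,548)),
((0,-.125,.03),c(209,204)),((0,.125,.03),c(264,420)),((-.052,-.235,.225),c(249,38)),((-.052,.235,.225),c(366,500)),((0,.125,.165),c(272,409))]
side=[((.125,-.21,.03),(382,222)),((.125,.21,.03),(197,281)),((-.11,.23,.03),(236,360)),((-.11,-.23,.03),(455,282)),((-.052,-.235,.225),(447,181)),((-.052,.235,.225),(214,247))]
def f(p):
    return np.r_[(proj(S2W([a for a,_ in top],p),T)-[b for _,b in top]).ravel(),(proj(S2W([a for a,_ in side],p),S)-[b for _,b in side]).ravel()]
best=min((least_squares(f,[.75,-.1,y],loss="soft_l1") for y in(-1.6,1.6)),key=lambda r:r.cost)
sh=best.x;print(sh,best.cost);print(f(sh).reshape(-1,2).round(1))
np.save("shelf.npy",sh)
# pot pose in shelf frame: silhouette fit to the side + top masks' contours
a=np.linspace(0,2*np.pi,60)
def model(p):
    L=[]
    for z in(.03,.13): L.append(np.c_[.055*np.cos(a),.055*np.sin(a),0*a+z])
    q=np.vstack(L);l=np.array([[x,y,z] for x in(-.05,-.1) for y in(-.008,.008) for z in(.067,.117)])
    c,s=np.cos(p[2]),np.sin(p[2]);M=np.array([[c,s,0],[-s,c,0],[0,0,1]])
    return S2W(q@M+[p[0],p[1],0],sh),S2W(l@M+[p[0],p[1],0],sh)
def sil(p,s):
    m=np.zeros((480*4,640*4),np.uint8)
    for k in model(p):
        cv2.fillConvexPoly(m,cv2.convexHull((proj(k,s)*4).astype(np.int32)),1)
    return m
ms=[d for d in bot.cut_out("pot",S)];mt=bot.cut_out("pot",T)
def pick(l,pt): return min(l,key=lambda d:np.hypot(d["rect"][0]+d["rect"][2]/2-pt[0],d["rect"][1]+d["rect"][3]/2-pt[1]))["region"]
ms=pick(ms,(333,263));mt=pick(mt,(350,226))
print(ms.sum(),mt.sum())
np.savez("m.npz",ms=ms,mt=mt)
up=lambda m:cv2.resize(m.astype(np.uint8),None,fx=4,fy=4,interpolation=0)
U=up(ms),up(mt)
# pipe mask ignored zone
ig=[]
for s in(S,T):
    g=np.zeros((1920,2560),np.uint8);e=proj(S2W([(-.052,-.235,.225),(-.052,.235,.225)],sh),s)*4
    cv2.line(g,*[tuple(map(int,x)) for x in e],1,36*4 if s is T else 40*4//2*2); ig.append(g==0)
cost=lambda p:sum(((sil(p,s)!=u)&g).sum()/(u.sum()) for s,u,g in zip((S,T),U,ig))
from scipy.optimize import minimize
r=minimize(lambda q:cost(np.array(q)*[.01,.01,.2]),[0,0,0],method="Nelder-Mead",options=dict(initial_simplex=[[0,0,0],[1,0,0],[0,1,0],[0,0,1]]))
p=r.x*[.01,.01,.2];print("pot",p,r.fun);np.save("pot.npy",p)
for s,n in((S,"s"),(T,"t")):
    im=cv2.resize(s["pixels"][:,:,::-1],None,fx=4,fy=4,interpolation=2)
    cv2.drawContours(im,cv2.findContours(sil(p,s),0,1)[0],-1,(0,255,0),1)
    pts=[[(.06*np.cos(t),y+.06*np.sin(t),.03) for t in a] for y in(-.125,.125)]+[[(.16,-.23,.03),(.16,.23,.03),(-.11,.23,.03),(-.11,-.23,.03)]]
    for q in pts: cv2.polylines(im,[(proj(S2W(q,sh),s)).__mul__(4).astype(np.int32)],True,(255,255,0),1)
    u=proj(S2W((0,.02,.08),sh),s)[0]*4
    x,y=map(int,u);cv2.imwrite(f"pics/fit_{n}.png",im[y-300:y+300,x-400:x+400])
for q in [(-.2,0),(-.085,0)]: print(S2W((*q,0),sh))
E
python3 -c "
import cv2,numpy as np
a=cv2.imread('pics/fit_s.png');b=cv2.imread('pics/fit_t.png')
cv2.imwrite('pics/fit.png',cv2.resize(np.hstack([a[:,150:650],b[:,150:650]]),(800,480),interpolation=cv2.INTER_AREA))"
```

```text
[0.57152683 0.04906855 1.81552721] 43.654365009931404
[[  0.3  -0.5]
 [ -0.   -1.4]
 [ -0.   -0.4]
 [ -0.3   0.4]
 [ -0.5  -0.7]
 [ -1.3  -0.5]
 [ -3.   -4.5]
 [  0.8   5.5]
 [  0.8   0.3]
 [ -0.4   0.2]
 [ -0.1  -0.7]
 [ -5.1   5.1]
 [  1.4  -1.5]
 [  4.4  -2.8]
 [-11.2   5.2]]
4200 1893
pot [-0.00431435 -0.01050088  0.08520594] 0.055741170477699796
[[ 0.61998588 -0.14497197  0.        ]]
[[ 0.59212192 -0.03339867  0.        ]]
```

View pics/fit.png

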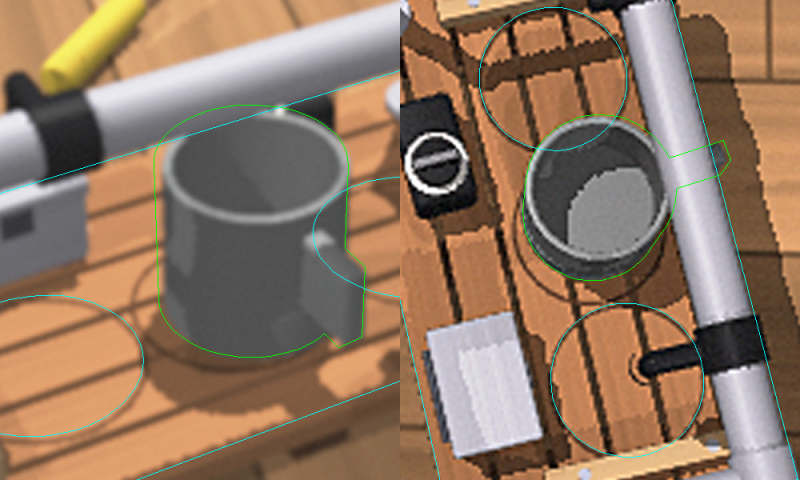

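```bash
cat >> h.py <<'E'
def rot(th,yaw,sg):
    ex=np.array([np.cos(yaw),np.sin(yaw),0]);ey=np.array([-np.sin(yaw),np.cos(yaw),0])
    z=np.sin(th)*ex-np.cos(th)*np.array([0,0,1]);y=sg*ey
    return np.c_[np.cross(y,z),y,z]
def eul(M): return R.from_matrix(M).as_euler("xyz")
E
python3 - <<'E'
from h import *
sh=np.load("shelf.npy");p=np.load("pot.npy")
for th in(35,42,50,58):
  for sg in(1,-1):
    out=[]
    for py,dr in((p[1],.0),(p[1],.12),(.13,0),(.13,.12)):
        yaw=sh[2]+p[2];M=rot(np.radians(th),yaw,sg)
        g=S2W((p[0]-.082*np.cos(p[2]),py-.082*np.sin(p[2]),.098),sh)[0]
        q=bot.ik(g+M[:,2]*(.019-dr),eul(M)); out.append(None if q is None else q.round(2).tolist())
    print(th,sg,out)
M=rot(np.radians(45),sh[2],1);print(bot.snapshot("wrist")["hand_eye"].round(3))
E
```

```text
35 1 [[-0.19, 0.92, 0.74, 1.79, -1.0, 1.38, -1.75], [-0.24, 0.99, 1.11, 1.64, -1.03, 1.76, -1.67], [-0.21, 0.92, 0.92, 2.07, -1.0, 1.38, -1.42], [-0.19, 0.88, 1.11, 1.91, -0.89, 1.62, -1.46]]
35 -1 [[0.37, 0.79, -0.23, 1.75, -0.44, 0.98, 0.83], [0.29, 0.71, 0.03, 1.6, -0.52, 1.27, 0.91], [0.5, 0.7, -0.24, 2.03, -0.45, 0.86, 0.99], [0.41, 0.59, 0.02, 1.87, -0.48, 1.17, 1.06]]
42 1 [[-0.14, 0.97, 0.74, 1.75, -1.02, 1.52, -1.71], [-0.11, 0.98, 0.92, 1.58, -0.99, 1.77, -1.72], [-0.16, 0.98, 0.92, 2.03, -1.0, 1.52, -1.38], [-0.12, 0.98, 1.11, 1.85, -0.9, 1.76, -1.4]]
42 -1 [[0.45, 0.85, -0.31, 1.7, -0.44, 1.06, 0.84], [0.38, 0.78, -0.05, 1.54, -0.53, 1.36, 0.93], [0.55, 0.76, -0.26, 1.98, -0.48, 0.96, 1.03], [0.55, 0.67, -0.12, 1.81, -0.46, 1.25, 1.04]]
50 1 [[-0.01, 0.98, 0.55, 1.69, -0.97, 1.55, -1.76], [0.03, 0.99, 0.74, 1.51, -0.96, 1.8, -1.77], [-0.18, 1.18, 1.11, 1.98, -1.03, 1.83, -1.22], [0.01, 0.98, 0.92, 1.78, -0.87, 1.79, -1.45]]
50 -1 [[0.53, 0.92, -0.38, 1.65, -0.46, 1.15, 0.85], [0.48, 0.87, -0.15, 1.47, -0.53, 1.45, 0.92], [0.61, 0.83, -0.3, 1.93, -0.49, 1.06, 1.06], [0.66, 0.77, -0.24, 1.74, -0.44, 1.33, 1.02]]
58 1 [[0.03, 1.04, 0.55, 1.65, -1.0, 1.68, -1.73], [0.15, 1.02, 0.55, 1.44, -0.92, 1.84, -1.83], [-0.07, 1.14, 0.92, 1.93, -0.98, 1.82, -1.28], [0.14, 1.0, 0.74, 1.71, -0.83, 1.82, -1.51]]
58 -1 [[0.58, 1.0, -0.43, 1.6, -0.48, 1.24, 0.87], [0.57, 0.97, -0.27, 1.4, -0.52, 1.52, 0.89], [0.68, 0.91, -0.35, 1.88, -0.49, 1.16, 1.06], [0.73, 0.87, -0.31, 1.67, -0.43, 1.42, 1.01]]
[[-0.001 -0.959 -0.282  0.079]
 [ 1.    -0.001 -0.001  0.   ]
 [ 0.    -0.282  0.959 -0.187]
 [ 0.     0.     0.     1.   ]]
```

Run:
```python
from h import *
sh=np.load("shelf.npy");p=np.load("pot.npy")
th=np.radians(42);M=rot(th,sh[2]+p[2],-1);e=eul(M)
g=S2W((p[0]-.082*np.cos(p[2]),p[1]-.082*np.sin(p[2]),.098),sh)[0]
pre=g+M[:,2]*(.019-.12)
print(pre,e)
s=bot.sense()
bot.move_to([.38,.5,.45],s["ee_rot"])
hi=pre-M[:,2]*.08+[0,0,.14]
bot.move_to(hi,e); print(bot.sense()["tcp_pos"],hi)
bot.move_to(pre,e)
s=bot.sense();w=bot.snapshot("wrist");print(s["time_s"],s["tcp_pos"],s["wrist_force"])
np.savez("w.npz",px=w["pixels"],K=w["intrinsics"],he=w["hand_eye"],tcp=s["tcp_pos"],rot=s["ee_rot"])
for n in ("pot","pipe"):print(n,[(round(d["p"],2),d["rect"]) for d in bot.cut_out(n,w)])
# overlay predicted lug
He=w["hand_eye"];Rw=R.from_euler("xyz",s["ee_rot"]).as_matrix()@He[:3,:3];tw=s["tcp_pos"]+R.from_euler("xyz",s["ee_rot"]).as_matrix()@He[:3,3]
cam=dict(rvec=cv2.Rodrigues(Rw.T)[0],tvec=-Rw.T@tw,intrinsics=w["intrinsics"])
l=np.array([[x,y,z] for x in(-.055,-.1) for y in(-.008,.008) for z in(.067,.117)]);c,q=np.cos(p[2]),np.sin(p[2])
L=S2W(l@np.array([[c,q,0],[-q,c,0],[0,0,1]])+[p[0],p[1],0],sh)
u=proj(L,cam);print(u.round(0).tolist())
im=w["pixels"][:,:,::-1].copy()
for i in range(8):
  for j in (1,2,4):
    if i<i^j: cv2.line(im,tuple(map(int,u[i])),tuple(map(int,u[i^j])),(0,255,0),1)
cv2.imwrite("pics/w1.png",im)
```

```text
[ 0.63122229 -0.09408708  0.17305763] [-3.14159265 -0.73303829  1.90073315]
[ 0.64892885 -0.14311859  0.37287866] [ 0.64856526 -0.14473025  0.37250921]
5.9917 [ 0.63216174 -0.09458602  0.17429542] [-0.1681584   0.25099054  0.72495224]
pot [(0.93, [140.2, 419.6, 79.7, 60.4]), (0.81, [256.6, 92.5, 140.7, 176.0]), (0.66, [498.9, 120.1, 49.9, 157.0]), (0.38, [1.2, 0.0, 638.8, 316.9])]
pipe [(0.87, [0.0, 0.1, 640.0, 116.3]), (0.46, [503.2, 0.0, 104.9, 120.5])]
[[332.0, 218.0], [333.0, 185.0], [313.0, 218.0], [311.0, 185.0], [333.0, 268.0], [334.0, 241.0], [312.0, 268.0], [311.0, 241.0]]
```

View pics/w1.png

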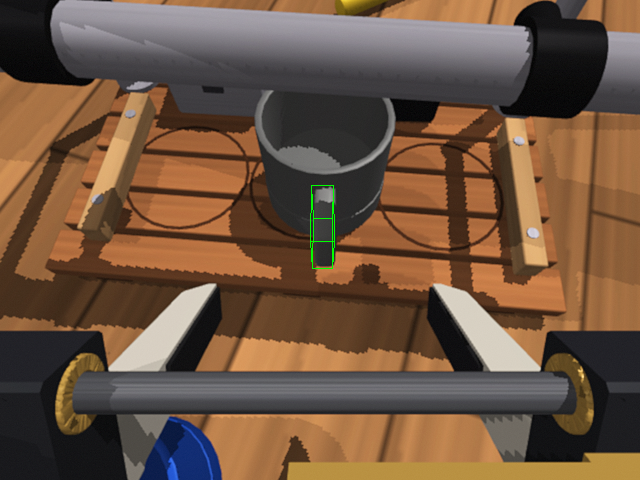

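```bash
cat >> h.py <<'E'
def wcam(K,he,tcp,rot):
    T=R.from_euler("xyz",rot).as_matrix();Rw=T@he[:3,:3];tw=tcp+T@he[:3,3]
    return dict(rvec=cv2.Rodrigues(Rw.T)[0],tvec=-Rw.T@tw,intrinsics=K)
def back(uv,z,cam,sh):
    """pixel -> shelf frame xy at height z"""
    Rc=cv2.Rodrigues(cam["rvec"])[0];d=Rc.T@np.linalg.inv(cam["intrinsics"])@[*uv,1];o=-Rc.T@cam["tvec"]
    w=o+d*(z-o[2])/d[2]-[sh[0],sh[1],0];c,s=np.cos(sh[2]),np.sin(sh[2])
    return np.array([w[0]*c+w[1]*s,-w[0]*s+w[1]*c])
def ext(c,r,z,sh,cam):
    a=np.linspace(0,2*np.pi,200);u=proj(S2W(np.c_[c[0]+r*np.cos(a),c[1]+r*np.sin(a),0*a+z],sh),cam)
    return np.r_[u.min(0),u.max(0)]
E
python3 - <<'E'
from h import *
sh=np.load("shelf.npy");p=np.load("pot.npy");d=np.load("w.npz");cam=wcam(d["K"],d["he"],d["tcp"],d["rot"])
obs=[((0,.125),.06,.03,[128,128,248,228]),((0,-.125),.06,.03,[380,143,504,250])]
cor=[((-.11,-.23,.03),(563,312-8)),((-.11,.23,.03),(47,268))]
f=lambda s:np.r_[[ext(c,r,z,s,cam)-o for c,r,z,o in obs]].ravel()
print(f(sh).round(1))
s2=least_squares(f,sh,loss="soft_l1").x;print("shelf",sh,s2,f(s2).round(1))
print([ (proj(S2W(a,s2),cam)[0]-b).round(1) for a,b in cor])
g=lambda c:(ext(c,.055,.13,s2,cam)-[255,0,395,172])[[0,2,3]]
r=least_squares(g,p[:2]);print("pot",r.x,r.fun, "old",p)
for uv in((155,100),(112,237)): print("stop_near top inner edge",back(uv,.055,cam,s2))
for uv in((128,85+10),(80,232)): print("stop_near top outer",back(uv,.055,cam,s2))
for z,uv in((.117,(324,188)),(.067,(323,266))): print("lug",back(uv,z,cam,s2))
print("drip?",proj(S2W((0,.125,.165),s2),cam))
np.save("shelf2.npy",s2)
im=cv2.resize(d["px"][60:310,30:330,::-1],None,fx=2.4,fy=2.4,interpolation=2);cv2.imwrite("pics/w1c.png",im)
E
```

```text
[-1.7 -1.6  0.1 -1.1 -1.7 -0.5 -1.7 -2.4]
shelf [0.57152683 0.04906855 1.81552721] [0.57333474 0.04794531 1.8143131 ] [-0.6 -0.5  1.3  0.3 -0.2  0.9  0.  -0.6]
[array([8. , 8.5]), array([-2.7,  1. ])]
pot [ 0.00044164 -0.01070696] [-2.4013174   2.40215653 -0.41513047] old [-0.00431435 -0.01050088  0.08520594]
stop_near top inner edge [0.07056715 0.16891133]
stop_near top inner edge [-0.08479041  0.16437913]
stop_near top outer [0.07483231 0.19830509]
stop_near top outer [-0.08249591  0.19321971]
lug [-0.05966165 -0.01509769]
lug [-0.1005438  -0.01788786]
drip? [[130.59146543  63.06309791]]
```

View pics/w1c.png

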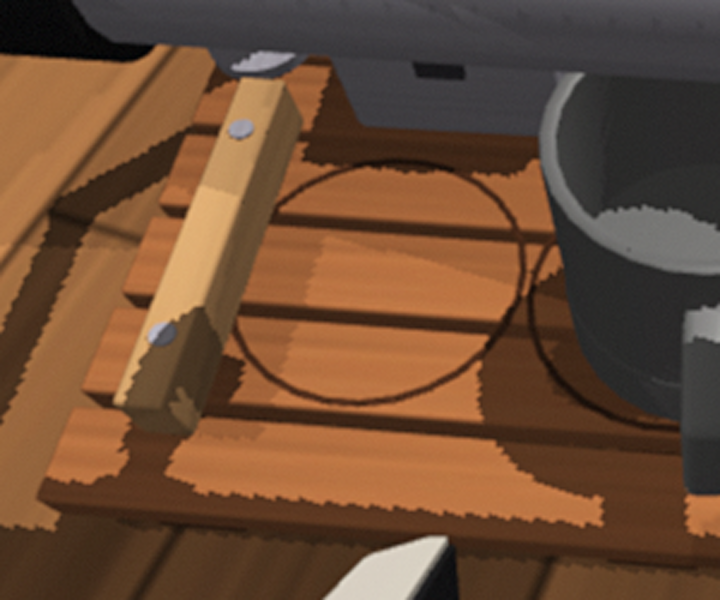

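Run:
```python
from h import *
sh=np.load("shelf.npy");p=np.load("pot.npy");d=np.load("w.npz");cam=wcam(d["K"],d["he"],d["tcp"],d["rot"])
c=lambda u,v:(30+u/2.4,60+v/2.4)
nr=[x for x in(c(400,161),c(524,265),c(360,403),c(490,350),c(470,180),c(285,207),c(243,345))]
f=lambda s:np.r_[[1e3*(np.hypot(*(back(u,.03,cam,s)-[0,.125]))-.06) for u in nr],1.*(ext((0,-.125),.06,.03,s,cam)-[380,143,504,250])]
s2=least_squares(f,sh,loss="soft_l1").x;print("shelf",s2,f(s2).round(1));np.save("shelf2.npy",s2)
for u in(c(302,122),c(193,432)):print("base edge",back(u,.03,cam,s2))
for u in(c(288,80),c(170,410)):print("top inner",back(u,.055,cam,s2))
for u in(c(242,78),c(116,402)):print("top outer",back(u,.055,cam,s2))
g=lambda q:(ext(q,.055,.13,s2,cam)-[256.5,0,395,172.5])[[0,2,3]]
r=least_squares(g,p[:2]);print("pot",r.x,r.fun)
for z,uv in((.117,(324,188)),(.067,(323,266))): print("lug",back(uv,z,cam,s2))
```

```text
shelf [0.57329974 0.04775235 1.81564644] [ 0.9 -0.8 -0.8  0.2 -0.5 -1.5  0.4 -0.3  0.9 -0.1 -0.6]
base edge [0.0790666  0.17956327]
base edge [-0.07669783  0.18039931]
top inner [0.0794574  0.17625679]
top inner [-0.07944741  0.17579574]
top outer [0.07889215 0.19622378]
top outer [-0.07794995  0.19617126]
pot [ 0.00034716 -0.01137875] [-3.18259016  3.1843578  -0.55021784]
lug [-0.059503   -0.01509886]
lug [-0.10038884 -0.01783451]
```

Run:
```python
from h import *
sh=np.load("shelf2.npy");p=np.array([0,-.0108,.07]);np.save("pot2.npy",p)
M=rot(np.radians(42),sh[2]+p[2],-1);e=eul(M)
g=S2W((p[0]-.082*np.cos(p[2]),p[1]-.082*np.sin(p[2]),.098),sh)[0]
tcp=g+M[:,2]*.019
bot.move_straight(tcp-M[:,2]*.1,e,velocity=.1)
print("hit",bot.move_straight(tcp,velocity=.06,contact_N=5))
s=bot.sense();print(s["tcp_pos"]-tcp,s["wrist_force"])
bot.grasp(20);s=bot.sense();print(s["finger_gap"],s["grasp_force"],s["wrist_force"],s["tcp_pos"]-tcp,s["time_s"])
ey=np.array([-np.sin(sh[2]),np.cos(sh[2]),0])
np.save("g.npy",np.r_[tcp,e])
print("c",bot.move_straight(tcp+ey*.03,velocity=.04,contact_N=15))
s=bot.sense();print(s["finger_gap"],s["grasp_force"],s["wrist_force"],s["tcp_pos"]-tcp-ey*.03,s["time_s"])
w=bot.snapshot("wrist")
np.savez("w2.npz",px=w["pixels"],K=w["intrinsics"],he=w["hand_eye"],tcp=s["tcp_pos"],rot=s["ee_rot"])
cv2.imwrite("pics/w2.png",w["pixels"][:,:,::-1])
```

```text
hit False
[ 0.00017476 -0.00030563  0.00016827] [-0.16550939  0.08093945  0.38600916]
0.015786887186619674 19.986407160758972 [-0.45615277 -0.14134429  0.12338182] [-7.60005070e-05 -5.06397401e-05  1.11453307e-05] 9.5
c False
0.016266364779442582 19.99544531106949 [ 0.96799622 -2.10768085  0.25541385] [-3.85324624e-04 -3.11018893e-04 -2.69165184e-05] 10.4
```

View pics/w2.png

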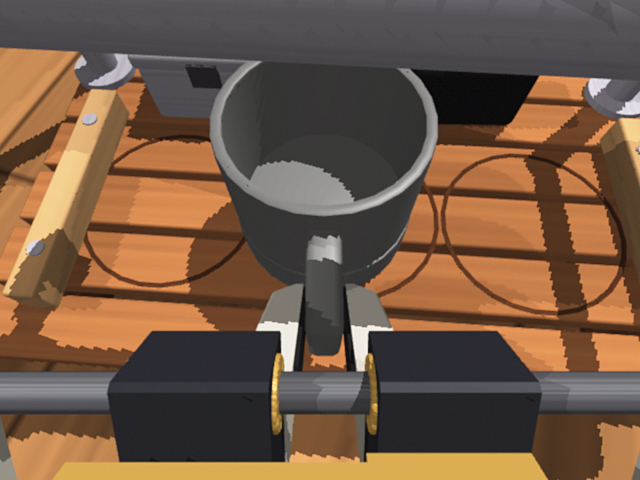

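The lug sits between the pads at (325,290). The rim spans u 210–438 with its front at v≈215, and the stop is on the left. I'll check the pot's lateral offset, then slide it most of the way.

Run:
```python
from h import *
sh=np.load("shelf2.npy");d=np.load("w2.npz");cam=wcam(d["K"],d["he"],d["tcp"],d["rot"])
g=lambda q:(ext(q[:2],q[2],.13,sh,cam)-[210,0,438,215])[[0,2,3]]
r=least_squares(g,[0,.019,.055]);print("pot",r.x,r.fun,"r fixed",least_squares(lambda q:g([*q,.055]),[0,.019]).x)
for z,uv in((.067,(324,355)),): print("lug tip",back(uv,z,cam,sh))
G=np.load("g.npy");ey=np.array([-np.sin(sh[2]),np.cos(sh[2]),0])
print("c",bot.move_straight(G[:3]+ey*.118,velocity=.05,contact_N=12))
s=bot.sense();print(s["finger_gap"],s["wrist_force"],s["tcp_pos"]-G[:3]-ey*.118,s["time_s"])
w=bot.snapshot("wrist")
np.savez("w3.npz",px=w["pixels"],K=w["intrinsics"],he=w["hand_eye"],tcp=s["tcp_pos"],rot=s["ee_rot"])
cv2.imwrite("pics/w3.png",w["pixels"][:,:,::-1])
```

```text
pot [-0.00302002  0.01917956  0.05286622] [-1.13686838e-13  2.84217094e-13 -5.68434189e-14] r fixed [-0.00041643  0.01936157]
lug tip [-0.10106451  0.01237312]
c False
0.01580548862990389 [ 1.77823598  0.11212686 -1.89227623] [ 1.48799126e-04  4.20339711e-07 -2.24947577e-05] 12.3583
```

View pics/w3.png

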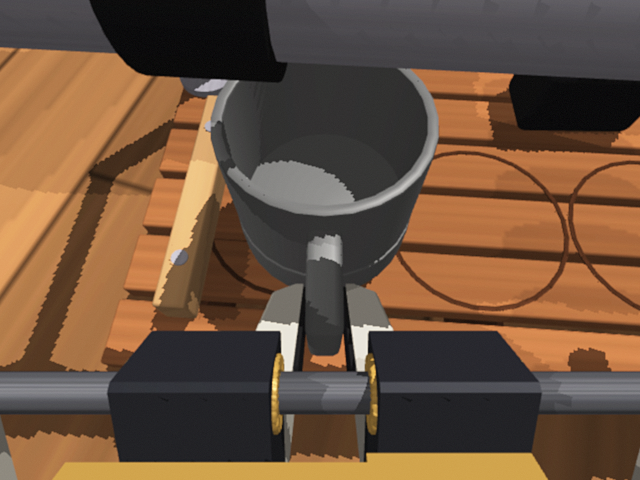

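Run:
```python
from h import *
sh=np.load("shelf2.npy");G=np.load("g.npy")
ey=np.array([-np.sin(sh[2]),np.cos(sh[2]),0]);ex=np.array([ey[1],-ey[0],0])
for _ in range(1):
    c=bot.move_straight(G[:3]+ey*.143+ex*.0007,velocity=.012,contact_N=5)
    s=bot.sense();f=s["wrist_force"];t=s["tcp_pos"]-G[:3]
    print(c,"dy",t@ey,"dx",t@ex,"dz",t[2],"f",f@ey,f@ex,f[2],s["finger_gap"],s["time_s"])
```

```text
True dy 0.13618450633803827 dx -4.992209011363094e-05 dz -0.00010422087006571601 f 0.18651678779193562 -2.2288842429170743 1.928789147879059 0.015767062248528654 13.875
```

Run:
```python
from h import *
sh=np.load("shelf2.npy");G=np.load("g.npy")
ey=np.array([-np.sin(sh[2]),np.cos(sh[2]),0]);ex=np.array([ey[1],-ey[0],0])
def rep(c):
    s=bot.sense();f=s["wrist_force"];t=s["tcp_pos"]-G[:3]
    print(c,"dy",t@ey,"dx",t@ex,"dz",t[2],"f",f@ey,f@ex,f[2],s["ft_torque"],s["finger_gap"],s["time_s"])
rep(bot.move_straight(G[:3]+ey*.142+ex*.0007,velocity=.008,contact_N=6))
bot.hold(.3);rep(0)
s=bot.sense();w=bot.snapshot("wrist");S=bot.snapshot("side")
np.savez("w4.npz",px=w["pixels"],K=w["intrinsics"],he=w["hand_eye"],tcp=s["tcp_pos"],rot=s["ee_rot"])
a=cv2.resize(w["pixels"][60:360,100:500,::-1],(720,540)[:2],interpolation=2)[:, :450]
b=cv2.resize(S["pixels"][190:370,180:300+0,::-1],(350,540),interpolation=2)
cv2.imwrite("pics/w4.png",np.hstack([a,b]))
```

```text
True dy 0.13630237182247049 dx -0.000232805213753888 dz -0.00012107422309286242 f -0.8399959119387105 -0.5276527663347537 3.5390177430963914 [-0.22400624 -0.11291259 -0.32200436] 0.015931175461762863 14.2833
0 dy 0.13622169456264052 dx -0.00022235301849318003 dz -0.00012561173360021993 f 0.4151727848837988 -1.0272455496629997 4.536998740248304 [-0.07557182  0.11531575 -0.11821357] 0.015938202063967746 14.5833
```

View pics/w4.png

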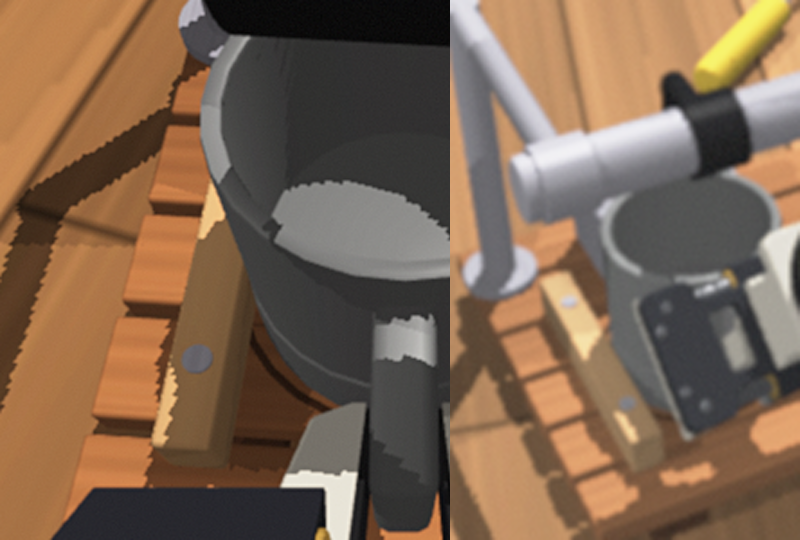

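Run:
```python
from h import *
sh=np.load("shelf2.npy");G=np.load("g.npy");M=R.from_euler("xyz",G[3:]).as_matrix()
bot.gripper_open();s=bot.sense();print(s["finger_gap"],s["wrist_force"])
print(bot.move_straight(s["tcp_pos"]-M[:,2]*.12,velocity=.08))
s=bot.sense();w=bot.snapshot("wrist");print(s["time_s"],s["wrist_force"])
np.savez("w5.npz",px=w["pixels"],K=w["intrinsics"],he=w["hand_eye"],tcp=s["tcp_pos"],rot=s["ee_rot"])
cam=wcam(w["intrinsics"],w["hand_eye"],s["tcp_pos"],s["ee_rot"])
print("pred rim",ext((0,.1254),.055,.13,sh,cam),"ring",ext((0,-0),.06,.03,sh,cam))
cv2.imwrite("pics/w5.png",w["pixels"][:,:,::-1])
```

```text
0.09315893922995568 [-0.70147274 -0.17426758  0.12444935]
False
17.6167 [-0.40526429  0.0421328  -0.60621305]
pred rim [249.08312994  61.81139466 395.45000658 174.74120535] ring [389.36095057 144.35097271 514.37753752 250.55872856]
```

View pics/w5.png

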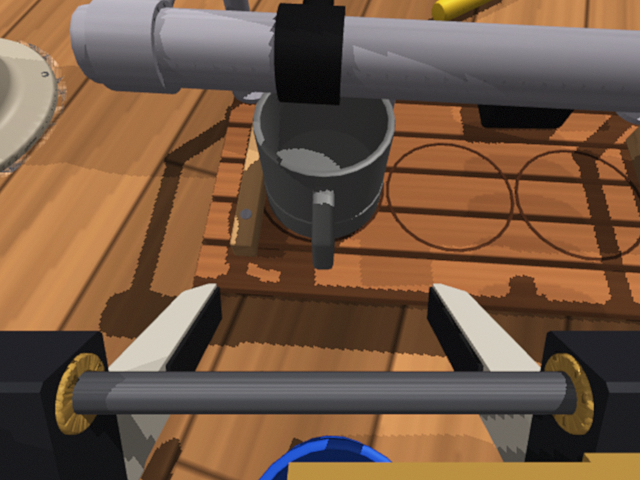

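Run:
```python
from h import *
sh=np.load("shelf2.npy")
for n in("w","w5"):
    d=np.load(n+".npz");cam=wcam(d["K"],d["he"],d["tcp"],d["rot"])
    # rim front edge & lug tip along the lug column, from gradients
    g=cv2.GaussianBlur(cv2.cvtColor(d["px"],cv2.COLOR_RGB2GRAY),(3,3),0).astype(float)
    col=g[150:285,319:328].mean(1);k=np.diff(col)
    print(n,[(150+i,round(k[i])) for i in np.argsort(-abs(k))[:8]])
    row=g[125,240:410];k=np.diff(row);print([(240+i,round(k[i])) for i in np.argsort(-abs(k))[:6]])
    for v in(264,266,268):print(v,back((323.5,v),.067,cam,sh).round(4))
```

```text
w [(np.int64(266), 35), (np.int64(265), 33), (np.int64(173), -31), (np.int64(188), 29), (np.int64(187), 28), (np.int64(200), -27), (np.int64(174), -26), (np.int64(152), 24)]
[(np.int64(394), -30), (np.int64(387), 26), (np.int64(393), -24), (np.int64(261), -23), (np.int64(388), 22), (np.int64(254), 21)]
264 [-0.0987 -0.0181]
266 [-0.1004 -0.0182]
268 [-0.1021 -0.0184]
w5 [(np.int64(176), -34), (np.int64(269), 32), (np.int64(268), 30), (np.int64(175), -27), (np.int64(190), 26), (np.int64(202), -26), (np.int64(203), -25), (np.int64(189), 20)]
[(np.int64(259), -27), (np.int64(251), 26), (np.int64(387), 26), (np.int64(260), -25), (np.int64(252), 24), (np.int64(386), 21)]
264 [-0.0961  0.118 ]
266 [-0.0978  0.1179]
268 [-0.0995  0.1178]
```

```bash
python3 -c "
from station import bot
print(bot.hand_in())"
```

```text
the job is handed in; nothing more can be done
None
```

I slid the grey pot along the shelf to the dripper end, where it rests against the near wooden stop, measured within about 1 mm of the ring's centre line across the shelf; I then let go, backed the arm clear and handed the job in at about 18 s.

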